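# Show the reading camera the marker under the well plate

### The job

Pull the inspection mirror straight up off its rail, against the sprung catch, and hold it about 15 cm out in front of the reading stand's tilted head, straight along the way its lens looks, its glass squarely facing the point midway between the camera lens and the red marker, so that the camera sees the marker in the middle of the mirror. Finish while still holding the mirror steadily at that angle, with only the gripper carrying it. Do not shift the reading head or the two bottles.

Things in the scene. Friction and masses are not known exactly. Their poses are not given: they have to be found in the camera images.
- rail: Fixed stand: aluminium bar along its y axis, 20 mm deep (x), 24 mm tall, 206 mm long, top 130 mm above the table, on two posts (y = +-95 mm) over a grey base 110 x 220 x 10 mm. Origin on the table under the bar's middle; z up. A sprung brass ball catch pokes 4.5 mm out of the middle of the bar's -x face.
- mirror: Loose inspection mirror, about 0.15 kg; its steel saddle (40 mm along y, walls 25 mm down) rides on the rail's bar. Pulling it straight up past the catch takes about 8 N at 5 mm; it is clear of the catch 16 mm up, of the bar 26 mm. Origin: underside of the saddle's top, on the bar's top when seated. z up, y along the bar, x the way the mirror faces (the rail's +x when seated).
- grip (a point): Where the TCP goes to grasp the mirror: on the axis of its green grip block, 45 mm above the mirror body's origin (x = y = 0). The block is 22 mm (x) by 16 mm (y) and stands from 6 to 66 mm above that origin. Grasp from above, closing along the mirror's y on the 16 mm sides, with about 40 N. Axes as the mirror body.
- mirror_face (a point): Centre of the reflecting face: 44 x 44 mm of silvered glass in a 50 x 50 mm dark frame, on a thin stem below the saddle. In the mirror body's frame: x +32, y 0, z -75 mm. Its z axis is the face's outward normal, leaning 45 degrees up: (0.707, 0, 0.707) in the mirror body's frame; its y axis is the body's y. The frame's lowest edge is about 22 mm below it as seated.
- reader: Fixed reading stand: grey base 160 (x from -35 to +125 mm) x 310 (y) x 12 mm and two aluminium uprights at y = +-145 mm, x = 0, 217 mm tall, with the tilting head between them. Origin on the table midway between the uprights; z up; its open front is its -x side.
- reader_head: Tilting head: black camera (46 x 42 x 45 mm) beside a white well plate (85 x 110 x 9 mm). Origin midway between lens (y +40 mm) and marker (y -40 mm), on the tilt axis, 200 mm over the stand's origin. z: the way lens and plate underside look, to the stand's front (-x) and 28 to 62 degrees down; y: the stand's y. Stiff hinge about y: leave it. Hold the mirror on this z axis, 150 mm out.
- lens (a point): Centre of the camera's front lens, a round dark barrel 30 mm wide, on the reading head.
- marker (a point): Centre of the red round marker's lower end: an 18 mm wide stud through the well plate and bar, showing red on the plate's underside (here) and also over the steel bar behind the plate, 33 mm behind. The camera sees it in the middle of the mirror when the face's normal points at the midpoint of lens and marker.
- amber_bottle: Bystander: amber glass bottle, 38 mm wide, 75 mm tall, on the robot's side of the rail. Origin: centre of its underside.
- serum_bottle: Bystander: red bottle with a blue cap, 42 mm wide, 80 mm tall, near the +y end of the reading stand's front. Origin: centre of its underside.
Things that resemble listed ones, but are neither listed nor needed, are in the scene too. There is more than one size of the mirror; the job needs the larger. What is shaped like the rail but black is not meant.

How it is judged:
On the way:
1. the mirror is in the gripper and clear of the rail (z of mirror in the frame of rail above 0.165 m and contact force between mirror and the fingers above 1 N and contact force between mirror and rail below 0.1 N), for 0.2 s.
At the end, for the whole second after the job is handed in: The gripper alone holds the mirror, still, face over 50 mm above the table; its centre is within 45 mm of the head's z axis along x and y and 100 to 210 mm out; the face's normal passes within 20 mm (face x and y) of the midpoint of lens and marker (x of reader_head in the frame of mirror_face between -0.02 and 0.02 m and y of reader_head in the frame of mirror_face between -0.02 and 0.02 m and x of mirror_face in the frame of reader_head between -0.045 and 0.045 m and y of mirror_face in the frame of reader_head between -0.045 and 0.045 m and z of mirror_face in the frame of reader_head between 0.1 and 0.21 m and contact force between mirror and the fingers above 1 N and contact force between mirror and rail below 0.1 N and contact force between mirror and reader below 0.1 N and contact force between mirror and amber_bottle below 0.1 N and contact force between mirror and serum_bottle below 0.1 N and height (world z) of mirror_face above 0.05 m and linear speed of mirror below 0.02 m/s and angular speed of mirror below 0.15 rad/s); the arm keeps its last pose, push and grip.
It fails at once if the reading head was turned out of its tilt (distance of lens from where it was at the start of the episode above 0.008 m).
It fails at once if the amber bottle was disturbed (distance of amber_bottle from where it was at the start of the episode above 0.03 m or angle between amber_bottle's own z axis and vertical above 0.5 rad).
It fails at once if the red bottle was disturbed (distance of serum_bottle from where it was at the start of the episode above 0.03 m or angle between serum_bottle's own z axis and vertical above 0.5 rad).
It also fails if it takes over 48 s, if anything falls off the work surface, if the arm or the gripper's body presses on something with over 40 N, if the wrist force passes 120 N, or if a joint passes its speed limit or range.

### The arm

A 6-joint arm with a two-finger parallel gripper is mounted at the origin on the work surface. World frame = base frame: x ahead of the robot, y to its left, z up, the work surface at z = 0. Lengths are in m, angles in rad, forces in N, time in s.
With the tool pointing down it reaches from about 0.25 to 0.725 m from the base axis. Payload 9.7 kg.
Tool frame: the origin (TCP) lies between the finger pads, 19 mm behind the fingertips; this is the grasp point; z points along the fingers, y is the line along which they close (so a half turn about z gives the same grasp; the last joint's range is limited). The gripper opens to 85 mm and grips with 20 to 120 N. Pads are 22 mm wide; open, the fingers measure 114 mm over their backs; the gripper's body (76 mm by 85 mm) begins 54 mm behind the grasp point. The pads swing forward as they close: fully open they stand 13 mm farther back than shut.
Start: joints at [1.271, 0.087, 0.176, 1.66, 0, 1.571], TCP at [0.162, 0.525, 0.25] pointing down, gripper open.
Joint ranges: [-3.13, 3.13], [-0.85, 1.81], [-1.15, 1.24], [-2.2, 2.28], [-1.44, 1.52], [-3.14, 3.14]. Speed limits (rad/s): [2.22, 2.22, 2.57, 3.14, 3.14, 3.14].

### API

Orientations are given as [roll, pitch, yaw] about the fixed x, y, z axes, in that order (R = Rz(yaw) Ry(pitch) Rx(roll)).
In Python, from rig import arm gives the robot as it stands.
- The arm moves only by the tool move_arm, never from a script. Its argument "motion" is a list of rows, each a list of 2 entries, a list of its own where there are three numbers: the shift along the tool's x, y, z in m, then the turn, a rotation vector about the tool's x, y, z in degrees. In form: [[[dx, dy, dz], [ax, ay, az]], ...]. A call has exactly 8 rows; each row shifts and turns the commanded pose from where the row before left it, along the tool's axes as they then stand; what a row does not reach is not made up. A row lasts 1/8 s, in which the tool goes at most 62.5 mm and 10.7 degrees, less where a joint would pass 70% of its speed; a pose out of reach is approached as far as the arm can. A call is refused whole if a number of a shift passes 0.0625 or a number of a turn 10.7, either way. A call with a gripper value outside its range is refused whole. "claw" is the finger opening in m, from 0 to 0.0854, set as the call begins (left out, the last holds). The fingers move at their own pace and stop on an object; "newtons" is the grip in N (left out, the last holds). Time passes only in rows, so rows that do not move let the fingers close, or fill a call up. It gives the time, the measured TCP pose, the force, the opening and the grip force at its end, in the units of the state.
- arm.sense(): the state, without advancing time (a new reading comes with each control period).
- arm.camera(name): name is "side" or "top"; returns (picture, depth): 480x640x3 uint8, red, green, blue; 480x640 float32, m along the optical axis (not along the pixel's ray), 0 where there is no reading.
- arm.camera_model(name): a dict with "fx", "fy", "cx", "cy" (pixels), "k1" (the pictures are not rectified: a ray, as slopes to the right and down, at radius r is drawn at 1 + k1 r^2 times it, then the intrinsics apply), "rvec" (rotation vector, rad) and "tvec" (3), from world to camera coordinates, as OpenCV has them. Camera axes: x right, y down, z forward; pixel columns grow to the right and rows downward; lengths in m; the calibration is good to about 2 mm. A picture is of the moment at which its call begins. camera_model takes no time and is no camera call.
- arm.sign_off(): hands the job in; it is judged then, once.
The state is a dict: "time_s": time; "qpos": joint angles; "joint_vel": joint speeds; "joint_torque": joint torques, N m; "position": TCP position; "ee_rot": TCP orientation; "wrist_force": force on the tool from outside, world axes, zero at the start; "moment": the same for the moment, N m; "opening": finger opening in m; "grip_force": force on a finger pad.
Only numpy, scipy, OpenCV 4.12 (cv2) and the standard library are available. Lean on these libraries where they do the work, as an engineer would, in place of code of your own. Each camera call takes 0.05 s, during which the arm holds its last target. There are 200 camera calls.

## Working session

There is one attempt and no reset: what is moved stays moved. The work goes in short steps, Python scripts to look and compute and a tool call to move; the robot and the scene stay as the last step left them, time stands still between calls to the robot, and variables do not carry over. Pictures are saved under pics/ and viewed, at most 10 in all, crops included, and the job is handed in when it is done.

Besides the shell and the picture viewer there is one more tool, called after ">>>" in YAML: its name, and indented under it one key for each argument. move_arm: Moves the arm, as the interface text tells. Its arguments: {"type":"object","properties":{"motion":{"type":"array"},"claw":{"type":"number"},"newtons":{"type":"number"}},"required":["motion"]}

```bash
mkdir -p pics
cat > h.py <<'E'
import numpy as np,cv2
from rig import arm
from scipy.spatial.transform import Rotation as R
def snap(n):
    im,d=arm.camera(n); np.savez('pics/'+n+'.npz',im=im,d=d); return im,d
def load(n):
    z=np.load('pics/'+n+'.npz'); return z['im'],z['d']
def world(n,uv,z):
    m=arm.camera_model(n); x=(uv[0]-m['cx'])/m['fx'];y=(uv[1]-m['cy'])/m['fy']
    a,b=x,y
    for _ in range(20):
        s=1+m['k1']*(a*a+b*b); a,b=x/s,y/s
    Rm=cv2.Rodrigues(np.array(m['rvec'],float))[0]
    return Rm.T@(np.array([a,b,1.])*z-np.array(m['tvec'],float).ravel())
def px(n,d,u,v): return world(n,(u,v),float(d[v,u]))
def proj(n,P):
    m=arm.camera_model(n);p=cv2.Rodrigues(np.array(m['rvec'],float))[0]@np.array(P)+np.array(m['tvec'],float).ravel()
    a,b=p[:2]/p[2];s=1+m['k1']*(a*a+b*b);return m['cx']+m['fx']*a*s,m['cy']+m['fy']*b*s
E
python3 - <<'E'
from h import *
for n in('top','side'):
    im,d=snap(n); cv2.imwrite(f'pics/{n}0.png',im[...,::-1]); print(arm.camera_model(n))
print(arm.sense())
E
```

```text
{'fx': 527.3012689613229, 'fy': 527.3012689613229, 'cx': 318.8474422712744, 'cy': 237.14510796377084, 'k1': -0.0010673959305192364, 'rvec': array([ 2.20740711, -2.1442736 ,  0.07246451]), 'tvec': array([0.02670846, 0.52978888, 1.1723727 ])}
{'fx': 444.972739529898, 'fy': 444.972739529898, 'cx': 321.701489977187, 'cy': 244.5863818116319, 'k1': 0.023267566385514346, 'rvec': array([ 2.329872  , -0.22999444,  0.09395738]), 'tvec': array([-0.50548866,  0.18881421,  0.90541332])}
{'time_s': 0.1, 'qpos': array([1.27100679e+00, 8.73955885e-02, 1.75237495e-01, 1.65982372e+00,
       9.04135460e-07, 1.57079578e+00]), 'joint_vel': array([-0.00075574, -0.00033162,  0.00168567,  0.00048313,  0.00085749,
       -0.00070235]), 'joint_torque': array([ 3.53278556e-04, -5.21564341e+01,  4.65652657e+01,  1.59964868e-02,
       -3.76401033e-05,  1.84282874e-05]), 'position': array([0.16237039, 0.52529172, 0.24937156]), 'ee_rot': array([-3.14040717e+00, -9.04785378e-07,  2.84180367e+00]), 'wrist_force': array([-0.03090458, -0.35119351, -0.33674652]), 'moment': array([ 0.01752505, -0.00656726,  0.01315141]), 'grip_force': 0.0, 'opening': 0.08561956897443775}
```

View pics/top0.png

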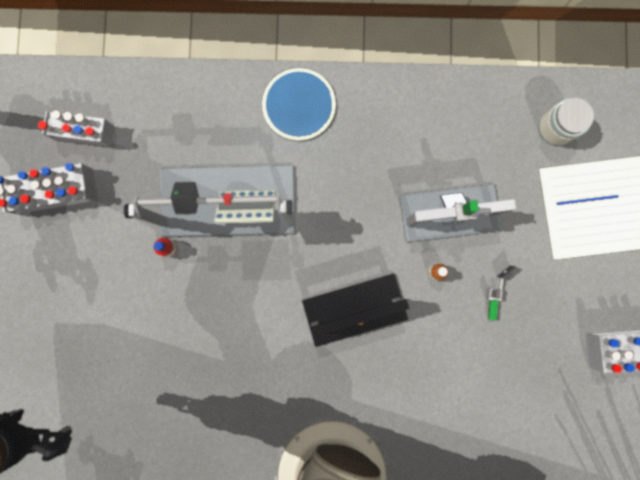

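View pics/side0.png

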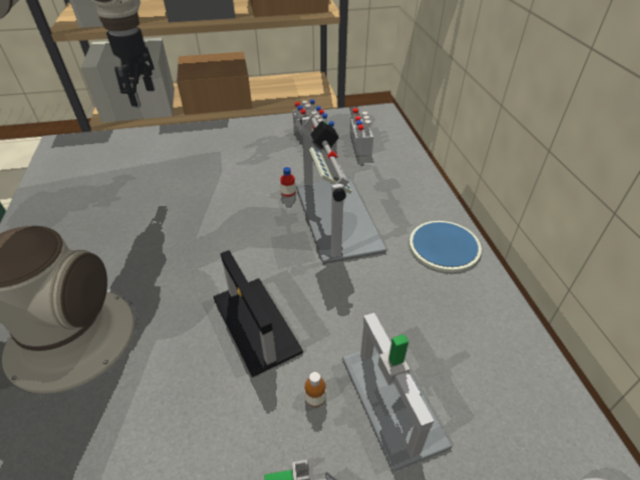

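Candidates for the mirror: the one on the aluminium rail (top 465,209; side 398,350), and the one lying loose (top 495,300; side 290,475). The rails are the aluminium one (top 463,210) and the black one (top 355,310). I choose the mirror seated on the aluminium rail and check it in close crops.

Run:
```python
from h import *
t,dt=load('top');s,ds=load('side')
def c(i,x,y,w,h): return cv2.resize(i[y:y+h,x:x+w],(400,300),interpolation=cv2.INTER_CUBIC)
o=np.vstack([np.hstack([c(t,400,170,120,90),c(s,340,310,120,90)]),np.hstack([c(t,120,150,200,150),c(s,270,110,140,105)])])
cv2.imwrite('pics/c1.png',o[...,::-1])
```

```text
(no output)
```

View pics/c1.png

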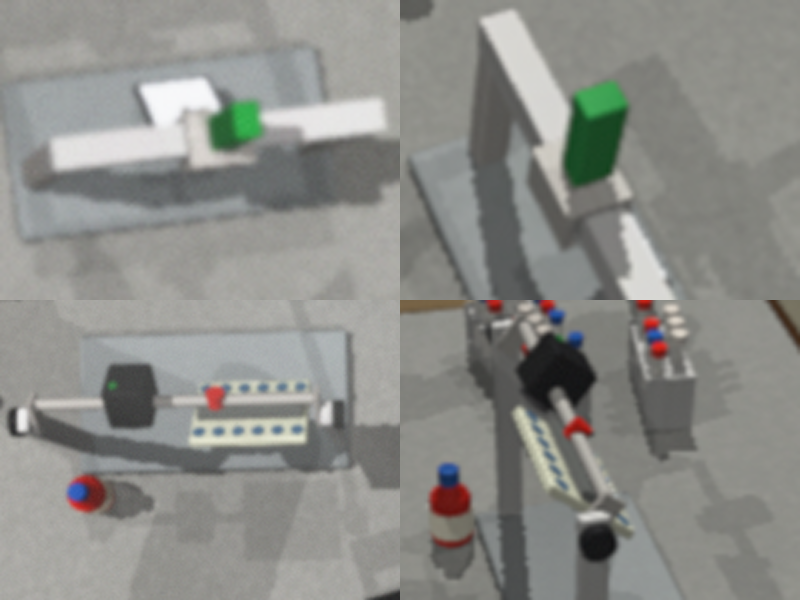

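```bash
cat > seg.py <<'E'
from h import *
def cloud(n):
    im,d=load(n); m=arm.camera_model(n); v,u=np.mgrid[0:480,0:640]
    K=np.array([[m['fx'],0,m['cx']],[0,m['fy'],m['cy']],[0,0,1]]);D=np.array([m['k1'],0,0,0])
    p=cv2.undistortPoints(np.stack([u,v],-1).reshape(-1,1,2).astype(float),K,D).reshape(480,640,2)
    C=np.dstack([p,np.ones((480,640))])*d[...,None]
    W=(C-np.array(m['tvec'],float).ravel())@cv2.Rodrigues(np.array(m['rvec'],float))[0]
    W[d==0]=np.nan
    return W,im.astype(int)
def pca(P):
    c=np.median(P,0);u,s,vt=np.linalg.svd(P-P.mean(0),full_matrices=False);return P.mean(0),vt,s/np.sqrt(len(P))
E
python3 - <<'E'
from seg import *
np.set_printoptions(precision=4,suppress=True)
for n in('top','side'):
    W,im=cloud(n); r,g,b=im[...,0],im[...,1],im[...,2]; x,y,z=np.moveaxis(W,-1,0)
    print(n,'table z',np.nanmedian(z))
    near=(x>.3)&(x<.7)
    # rail
    box=[(400,525,180,235),(340,440,305,460)][n=='side']
    B=np.zeros_like(z,bool);B[box[2]:box[3],box[0]:box[1]]=1
    grn=B&(g>1.6*r)&(g>1.5*b)&(g>60)
    P=W[grn];P=P[~np.isnan(P[:,0])];zt=np.percentile(P[:,2],95);print(' green top',zt,len(P),'mean top',P[P[:,2]>zt-.006].mean(0),P[P[:,2]>zt-.006].min(0),P[P[:,2]>zt-.006].max(0))
    bar=B&~grn&(abs(z-.13)<.006); P=W[bar];c,vt,s=pca(P[:,:2]);a=vt[0]*np.sign(vt[0][1]);t=(P[:,:2]-c)@a
    print(' bar',len(P),c,'yaw y-axis',np.degrees(np.arctan2(-a[0],a[1])),s,'ends',np.percentile(t,[.5,99.5]),'mid',c+a*np.percentile(t,[.5,99.5]).mean(),np.median(P[:,2]))
    box=[(120,300,150,245),(290,390,110,270)][n=='side']
    B=np.zeros_like(z,bool);B[box[2]:box[3],box[0]:box[1]]=1
    print(' reader z max',np.nanmax(z[B]))
    red=B&(r>1.8*g)&(r>1.8*b)&(r>80)&(z>.15);P=W[red];print(' red',len(P),np.nanmean(P,0),np.nanmin(P,0),np.nanmax(P,0))
    blk=B&(r<60)&(g<60)&(b<60)&(z>.17);P=W[blk];print(' black',len(P),np.nanmean(P,0),np.nanmin(P,0),np.nanmax(P,0))
    base=B&(abs(z-.012)<.006)&(abs(r-b)<60);P=W[base][:,:2].astype(np.float32);print(' base',len(P),cv2.minAreaRect(P))
    hi=B&(z>.1); P=W[hi]; np.save('pics/hi_%s.npy'%n,np.hstack([P,im[hi]]))
E
```

```text
top table z -0.00047942408805817983
 green top 0.19852149315730114 142 mean top [ 0.5842 -0.2564  0.196 ] [ 0.5725 -0.2645  0.1926] [ 0.5941 -0.2484  0.2011]
 bar 897 [ 0.5832 -0.2553] yaw y-axis 8.623507165959133 [0.0628 0.0072] ends [-0.1044  0.1004] mid [ 0.5835 -0.2573] 0.13002884527539987
 reader z max 0.2561145917693729
 red 70 [0.5814 0.2153 0.224 ] [0.5711 0.2082 0.2171] [0.5908 0.2233 0.2305]
 black 21 [0.555  0.364  0.2193] [0.5443 0.2926 0.2059] [0.5636 0.4129 0.2406]
 base 5908 ((0.6125620603561401, 0.29072266817092896), (0.21170702576637268, 0.38679736852645874), 1.745620846748352)
side table z 0.0013060089767145794
 green top 0.19821855935104632 397 mean top [ 0.5833 -0.2584  0.1967] [ 0.5729 -0.2655  0.1922] [ 0.5944 -0.2485  0.1999]
 bar 1435 [ 0.5847 -0.2713] yaw y-axis 9.088768115176252 [0.0636 0.0074] ends [-0.0886  0.1169] mid [ 0.5824 -0.2573] 0.13102463993718055
 reader z max 0.25538215348375437
 red 42 [0.5805 0.2143 0.2256] [0.5704 0.207  0.2212] [0.5916 0.2256 0.2316]
 black 586 [0.5752 0.2433 0.2268] [0.5418 0.0923 0.1876] [0.6083 0.4137 0.2554]
 base 4087 ((0.6342108845710754, 0.4075110852718353), (0.638458788394928, 0.25308507680892944), 80.16320037841797)
```

Run:
```python
from seg import *
np.set_printoptions(precision=4,suppress=True)
rng=np.random.default_rng(0)
for n in('top','side'):
    W,im=cloud(n); r,g,b=im[...,0],im[...,1],im[...,2]; x,y,z=np.moveaxis(W,-1,0)
    near=(x>.48)&(x<.80)&(y>.05)&(y<.50)
    base=(near&(abs(z-.012)<.005)).astype(np.uint8)
    base=cv2.morphologyEx(base,cv2.MORPH_OPEN,np.ones((5,5)))
    k,l,st,_=cv2.connectedComponentsWithStats(base);i=1+st[1:,4].argmax();P=W[l==i][:,:2].astype(np.float32)
    print(n,'base',st[i],cv2.minAreaRect(P))
    # plate: y .12-.25, ransac plane
    pl=near&(y>.115)&(y<.25)&(z>.12)&(z<.26)&~((r>1.6*g));P=W[pl]
    best=0
    for _ in range(2000):
        q=P[rng.choice(len(P),3,False)];nn=np.cross(q[1]-q[0],q[2]-q[0]);L=np.linalg.norm(nn)
        if L<1e-6: continue
        nn/=L;e=abs((P-q[0])@nn)<.002
        if e.sum()>best: best=e.sum();I=e
    c,vt,s=pca(P[I]);nn=vt[2]*np.sign(vt[2][2]);c,vt,s=pca(P[abs((P-c)@nn)<.003]);nn=vt[2]*np.sign(vt[2][2])
    print(' plate',len(P),best,c,nn,s,'down',np.degrees(np.arcsin(nn[2])),'yaw',np.degrees(np.arctan2(nn[1],nn[0])),P[I].min(0),P[I].max(0))
    # camera box dark
    cb=near&(r<75)&(g<75)&(b<75)&(z>.17)&(y>.26)&(y<.36);P=W[cb]
    print(' cam',len(P),P.mean(0),np.percentile(P,[2,98],axis=0))
    # bar
    q=near&(z>.19)&(z<.25)&((abs(y-.375)<.03)|(abs(y-.25)<.02))&(r>90); P=W[q]; 
    for lo,hi in((.23,.27),(.345,.4)):
        Q=P[(P[:,1]>lo)&(P[:,1]<hi)]; print(' bar',len(Q),np.median(Q,0),np.percentile(Q,[5,95],axis=0).ravel())
```

```text
top base [ 160  166  134   34 2361] ((0.6529198884963989, 0.2592327296733856), (0.07751242816448212, 0.30942869186401367), 0.3645354211330414)
 plate 1895 884 [0.5651 0.1811 0.2142] [0.6447 0.0335 0.7637] [0.0324 0.0286 0.0013] down 49.79116610924522 yaw 2.972684451830625 [0.537  0.1152 0.1772] [0.6074 0.2394 0.2373]
 cam 608 [0.5775 0.2907 0.2389] [[0.5532 0.2745 0.2233]
 [0.6056 0.3107 0.2537]]
 bar 200 [0.5741 0.2383 0.2214] [0.5385 0.2309 0.2104 0.5821 0.2665 0.2303]
 bar 280 [0.5674 0.3866 0.2188] [0.5457 0.3499 0.2038 0.5772 0.3984 0.2247]
side base [ 341  191   44   68 1862] ((0.661972165107727, 0.2174159586429596), (0.26189669966697693, 0.1038016602396965), 76.90277862548828)
 plate 822 320 [0.5579 0.1745 0.2268] [0.4066 0.0171 0.9134] [0.0344 0.0152 0.0014] down 65.98328001866949 yaw 2.411515108626358 [0.5369 0.1161 0.2117] [0.5934 0.2499 0.2373]
 cam 488 [0.5764 0.2845 0.2325] [[0.5518 0.2735 0.2051]
 [0.6058 0.3115 0.2539]]
 bar 69 [0.5742 0.2411 0.2232] [0.537  0.2305 0.2188 0.5809 0.2657 0.2331]
 bar 120 [0.5658 0.3903 0.2192] [0.5447 0.3539 0.1948 0.5768 0.3981 0.226 ]
```

Run:
```python
from seg import *
np.set_printoptions(precision=4,suppress=True)
rng=np.random.default_rng(0)
W,im=cloud('top'); r,g,b=[im[...,i] for i in range(3)]
# profile along tool row: columns at y=.2 and .15, .25 (bar)
for u in (222,245,262,208,155):
    print(u,[(v,*(np.round(W[v,u,[0,2]]*1000).astype(int)),*im[v,u]) for v in range(186,226,1) if W[v,u,2]>.08])
A=[]
for n in('top','side'):
    W,im=cloud(n); r,g,b=[im[...,i] for i in range(3)]; x,y,z=np.moveaxis(W,-1,0)
    m=(x>.48)&(x<.7)&(y>.11)&(y<.25)&(z>.13)&(z<.26)&(r-b>12)&(r>140)&(r<1.3*g)
    m=cv2.erode(m.astype(np.uint8),np.ones((2,2)))>0
    P=W[m];best=0
    for _ in range(2000):
        q=P[rng.choice(len(P),3,False)];nn=np.cross(q[1]-q[0],q[2]-q[0]);L=np.linalg.norm(nn)
        if L<1e-6: continue
        nn/=L;e=abs((P-q[0])@nn)<.002
        if e.sum()>best: best=e.sum();I=e
    c,vt,s=pca(P[I]);nn=vt[2]*np.sign(vt[2][2])
    print(n,len(P),best,c,nn,s,np.degrees(np.arcsin(nn[2])),np.degrees(np.arctan2(nn[1],nn[0])),P[I].min(0),P[I].max(0))
```

```text
222 [(192, np.int64(600), np.int64(183), np.int64(148), np.int64(161), np.int64(162)), (193, np.int64(598), np.int64(185), np.int64(122), np.int64(132), np.int64(144)), (194, np.int64(595), np.int64(192), np.int64(121), np.int64(115), np.int64(133)), (195, np.int64(593), np.int64(192), np.int64(141), np.int64(109), np.int64(122)), (196, np.int64(586), np.int64(222), np.int64(163), np.int64(119), np.int64(121)), (197, np.int64(584), np.int64(225), np.int64(173), np.int64(129), np.int64(126)), (198, np.int64(583), np.int64(218), np.int64(188), np.int64(150), np.int64(145)), (199, np.int64(580), np.int64(221), np.int64(202), np.int64(175), np.int64(170)), (200, np.int64(578), np.int64(223), np.int64(200), np.int64(181), np.int64(175)), (201, np.int64(576), np.int64(222), np.int64(183), np.int64(172), np.int64(167)), (202, np.int64(575), np.int64(220), np.int64(159), np.int64(151), np.int64(147)), (203, np.int64(573), np.int64(217), np.int64(133), np.int64(129), np.int64(125)), (204, np.int64(572), np.int64(216), np.int64(119), np.int64(121), np.int64(116)), (205, np.int64(570), np.int64
[... 8266 characters left out ...]
3), np.int64(87), np.int64(76), np.int64(74), np.int64(73)), (220, np.int64(550), np.int64(91), np.int64(76), np.int64(76), np.int64(74)), (221, np.int64(548), np.int64(90), np.int64(76), np.int64(75), np.int64(74)), (222, np.int64(546), np.int64(90), np.int64(79), np.int64(81), np.int64(78)), (223, np.int64(544), np.int64(85), np.int64(93), np.int64(94), np.int64(92))]
top 333 231 [0.5494 0.1811 0.2264] [0.6125 0.0292 0.7899] [0.0294 0.012  0.001 ] 52.17734254845208 2.7268459969985517 [0.537  0.1275 0.1837] [0.6001 0.2326 0.2362]
side 103 86 [0.5449 0.1738 0.2323] [0.5874 0.0384 0.8084] [0.0298 0.0092 0.001 ] 53.93934366199979 3.7386964724310845 [0.5364 0.1267 0.2186] [0.5638 0.229  0.2368]
```

Top-left and top-right crops: the seated mirror has a large white glass on the far (+x) side and a tall green block on the aluminium rail (grip near top 470,207), so this is the larger one. Bottom crops: the head's camera is near top (185,197), the red stud near (227,199) and the plate near (245,205). The bottle at (163,246) is in front of the stand. I turn the tool first.

>>> move_arm:
  motion:
    - [[0,0,-0.03],[0,0,-9]]
    - [[0,0,0],[0,0,-9]]
    - [[0,0,0],[0,0,-8]]
    - [[0,0,0],[0,0,0]]
    - [[0.02,-0.05,0],[0,0,0]]
    - [[0,-0.06,0],[0,0,0]]
    - [[0,-0.06,0],[0,0,0]]
    - [[0,-0.06,0],[0,0,0]]
  claw: 0.0854
  newtons: 40

```text
time_s: 1.1
position: [0.1777, 0.2933, 0.2797]
ee_rot: [-3.141, 0.0, -2.991]
wrist_force: [1.1, -0.7, 1.4]
opening: 0.0855
grip_force: 0.0
```

```bash
cat > go.py <<'E'
from h import *
H=np.array([.562,.254,.200]); yaw,dn=np.radians(2.7),np.radians(51)
hz=-np.array([np.cos(dn)*np.cos(yaw),np.cos(dn)*np.sin(yaw),np.sin(dn)])
def Rtool(yawdeg,pitch=0): # mirror Rz(yaw)Ry(pitch); tool = mirror with x,z flipped
    return (R.from_euler('ZY',[yawdeg,pitch],degrees=True)*R.from_euler('y',180,degrees=True))
def delta(P,Rt):
    s=arm.sense();R0=R.from_euler('xyz',s['ee_rot']);np.set_printoptions(precision=4,suppress=True)
    print('t',s['time_s'],'pos',s['position'],'q',s['qpos'],'F',s['wrist_force'],'shift',R0.inv().apply(np.array(P)-s['position']),'turn',np.degrees((R0.inv()*Rt).as_rotvec()))
E
python3 - <<'E'
from go import *
delta([.5837,-.2574,.28],Rtool(8.8))
t,d=load('top')
for u,v in((163,246),(440,272),(355,280),(400,280),(305,305)): print(px('top',d,u,v))
E
```

```text
t 1.1 pos [0.1777 0.2933 0.2797] q [ 1.0262 -0.3847 -0.1799  1.7757 -0.0002  0.8751] F [ 1.0737 -0.7425  1.3568] shift [-0.3185 -0.6055 -0.0002] turn [-0.0122  0.0047 -0.145 ]
[0.4959 0.379  0.0715]
[ 0.4571 -0.2203  0.0756]
[ 0.4345 -0.0432  0.0005]
[0.436  0.027  1.2104]
[0.3749 0.069  0.0104]
```

>>> move_arm:
  motion:
    - [[-0.025,-0.048,0],[0,0,0]]
    - [[-0.025,-0.048,0],[0,0,0]]
    - [[-0.025,-0.048,0],[0,0,0]]
    - [[-0.025,-0.048,0],[0,0,0]]
    - [[-0.025,-0.048,0],[0,0,0]]
    - [[-0.025,-0.048,0],[0,0,0]]
    - [[-0.025,-0.048,0],[0,0,0]]
    - [[-0.025,-0.048,0],[0,0,0]]

```text
time_s: 2.1
position: [0.4352, -0.0555, 0.2799]
ee_rot: [3.142, 0.0, -2.992]
wrist_force: [0.3, 0.9, 0.3]
opening: 0.0858
grip_force: 0.0
```

>>> move_arm:
  motion:
    - [[-0.025,-0.048,0],[0,0,0]]
    - [[-0.025,-0.048,0],[0,0,0]]
    - [[-0.025,-0.048,0],[0,0,0]]
    - [[-0.025,-0.048,0],[0,0,0]]
    - [[0,0,0],[0,0,0]]
    - [[0,0,0],[0,0,0]]
    - [[0,0,0],[0,0,0]]
    - [[0,0,0],[0,0,0]]

```text
time_s: 3.1
position: [0.5624, -0.2272, 0.2811]
ee_rot: [-3.141, 0.001, -2.987]
wrist_force: [-0.2, 0.3, -0.2]
opening: 0.0853
grip_force: 0.0
```

```bash
python3 -c "
from go import *
delta([.5837,-.2574,.175],Rtool(8.8))"
```

```text
t 3.1 pos [ 0.5624 -0.2272  0.2811] q [-0.384   0.2424  0.4134  1.7403  0.     -0.5384] F [-0.1536  0.2898 -0.2049] shift [-0.0163 -0.033   0.1061] turn [-0.0442  0.0759  0.045 ]
```

>>> move_arm:
  motion:
    - [[-0.0163,-0.033,0],[0,0,0]]
    - [[0,0,0.03],[0,0,0]]
    - [[0,0,0.03],[0,0,0]]
    - [[0,0,0.02],[0,0,0]]
    - [[0,0,0.02],[0,0,0]]
    - [[0,0,0.006],[0,0,0]]
    - [[0,0,0],[0,0,0]]
    - [[0,0,0],[0,0,0]]

```text
time_s: 4.1
position: [0.5842, -0.2582, 0.1753]
ee_rot: [-3.141, 0.001, -2.988]
wrist_force: [0.6, 0.7, 0.4]
opening: 0.085
grip_force: 0.0
```

Run:
```python
from go import *
delta([.5837,-.2574,.175],Rtool(8.8))
s,_=snap('side');t,_=snap('top')
def c(i,x,y,w,h): return cv2.resize(i[y:y+h,x:x+w],(400,400),interpolation=cv2.INTER_CUBIC)
cv2.imwrite('pics/c2.png',np.hstack([c(t,400,140,140,140),c(s,320,260,140,140)])[...,::-1])
```

```text
t 4.1 pos [ 0.5842 -0.2582  0.1753] q [-0.4161  0.2859  0.2603  1.5435  0.     -0.5702] F [0.647  0.7222 0.3646] shift [0.0004 0.0009 0.0003] turn [-0.0509  0.0795  0.0262]
```

View pics/c2.png

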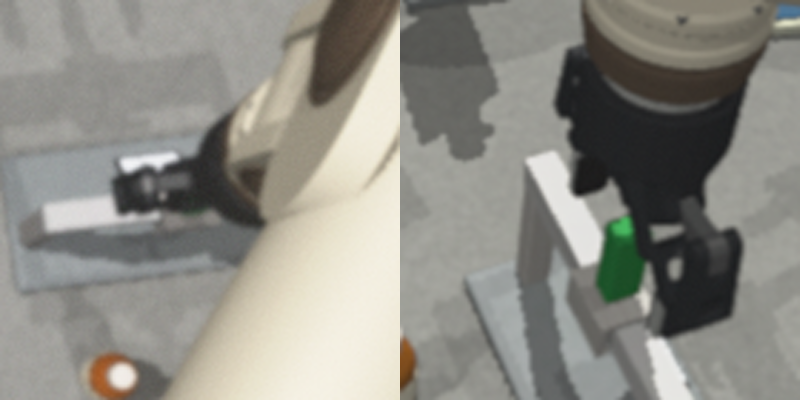

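The open fingers straddle the green block along the bar (side crop, block at 620,260), and nothing touches it. I close and then lift.

>>> move_arm:
  motion:
    - [[0,0,0],[0,0,0]]
    - [[0,0,0],[0,0,0]]
    - [[0,0,0],[0,0,0]]
    - [[0,0,0],[0,0,0]]
    - [[0,0,0],[0,0,0]]
    - [[0,0,0],[0,0,0]]
    - [[0,0,0],[0,0,0]]
    - [[0,0,0],[0,0,0]]
  claw: 0.0
  newtons: 45

```text
time_s: 5.2
position: [0.5839, -0.2581, 0.174]
ee_rot: [3.142, -0.0, -2.988]
wrist_force: [0.1, 0.4, 0.5]
opening: 0.0156
grip_force: 46.9
```

>>> move_arm:
  motion:
    - [[0,0,0],[0,0,0]]
    - [[0,0,0],[0,0,0]]
    - [[0,0,-0.003],[0,0,0]]
    - [[0,0,-0.003],[0,0,0]]
    - [[0,0,-0.003],[0,0,0]]
    - [[0,0,-0.003],[0,0,0]]
    - [[0,0,-0.003],[0,0,0]]
    - [[0,0,-0.003],[0,0,0]]

```text
time_s: 6.2
position: [0.5848, -0.2583, 0.1938]
ee_rot: [-3.14, 0.003, -2.987]
wrist_force: [-0.6, 0.3, -2.4]
opening: 0.0153
grip_force: 46.7
```

>>> move_arm:
  motion:
    - [[0,0,-0.005],[0,0,0]]
    - [[0,0,-0.008],[0,0,0]]
    - [[0,0,-0.008],[0,0,0]]
    - [[0,0,-0.02],[0,0,0]]
    - [[0,0,-0.03],[0,0,0]]
    - [[0,0,-0.035],[0,0,0]]
    - [[0,0,-0.025],[0,0,0]]
    - [[0,0,0],[0,0,0]]

```text
time_s: 7.2
position: [0.5844, -0.2584, 0.3252]
ee_rot: [-3.14, 0.003, -2.988]
wrist_force: [0.6, -0.6, -1.7]
opening: 0.0153
grip_force: 46.7
```

```bash
cat >> go.py <<'E'
def target(yawd,pitch,dist):
    n=R.from_euler('ZY',[yawd,pitch],degrees=True); F=H+hz*dist
    b=F-n.apply([.032,0,-.075]); return b+n.apply([0,0,.045]),Rtool(yawd,pitch),F
E
python3 - <<'E'
from go import *
P,Rt,F=target(2.7,-6,.15);print(P,F);delta(P,Rt)
s,_=snap('side');t,_=snap('top')
def c(i,x,y,w,h): return cv2.resize(i[y:y+h,x:x+w],(400,400),interpolation=cv2.INTER_CUBIC)
cv2.imwrite('pics/c3.png',np.hstack([c(t,400,100,160,160),c(s,320,180,200,200)])[...,::-1])
E
```

```text
[0.42338787 0.24746322 0.19942582] [0.46770673 0.24955324 0.08342811]
t 7.2 pos [ 0.5844 -0.2584  0.3252] q [-0.4163  0.3674  0.659   1.8585  0.     -0.5703] F [ 0.6449 -0.59   -1.6937] shift [0.082  0.5248 0.1244] turn [ 0.2139 -5.8014  6.1253]
```

View pics/c3.png

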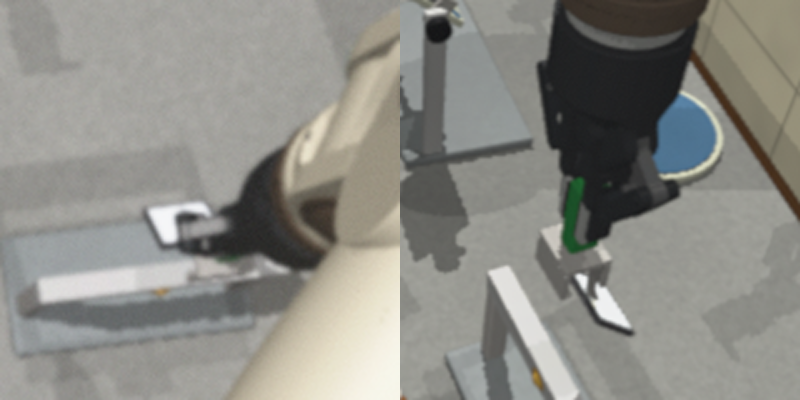

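The mirror is lifted clear with its glass still facing away from the robot (side crop, glass at 600,305; brass catch at 537,378 on the empty rail). I carry it over.

>>> move_arm:
  motion:
    - [[0.05,0.01,0],[0,0,0]]
    - [[0.05,0.02,0],[0,0,0]]
    - [[0.03,0.04,0],[0,0,0]]
    - [[0,0.055,0],[0,0,0]]
    - [[-0.005,0.055,0],[0,0,0]]
    - [[-0.005,0.055,0],[0,0,0]]
    - [[-0.005,0.055,0],[0,0,0]]
    - [[-0.005,0.055,0],[0,0,0]]

```text
time_s: 8.3
position: [0.4215, 0.0675, 0.3215]
ee_rot: [-3.142, -0.001, -2.988]
wrist_force: [1.3, -1.0, -0.6]
opening: 0.0154
grip_force: 46.7
```

>>> move_arm:
  motion:
    - [[-0.005,0.055,0],[0,0,0]]
    - [[-0.005,0.055,0],[0,0,0]]
    - [[-0.005,0.04,0],[0,0,0]]
    - [[0,0.01,0],[0,0,3]]
    - [[0,0,0],[0,0,3]]
    - [[0,0,0],[0,-3,0]]
    - [[0,0,0],[0,-3,0]]
    - [[0,0,0],[0,0,0]]

```text
time_s: 9.3
position: [0.4117, 0.2261, 0.322]
ee_rot: [-3.141, 0.104, -3.092]
wrist_force: [-0.5, -0.4, -1.7]
opening: 0.0154
grip_force: 46.6
```

Run:
```python
from go import *
P,Rt,F=target(2.7,-6,.15);delta(P,Rt)
```

```text
t 9.3 pos [0.4117 0.2261 0.322 ] q [ 0.5294 -0.1541  0.08    1.7129 -0.0481  0.4774] F [-0.5086 -0.4002 -1.7019] shift [0.     0.0208 0.1233] turn [-0.0001 -0.0522  0.1569]
```

>>> move_arm:
  motion:
    - [[0,0.01,0.02],[0,0,0]]
    - [[0,0.011,0.02],[0,0,0]]
    - [[0,0,0.02],[0,0,0]]
    - [[0,0,0.02],[0,0,0]]
    - [[0,0,0.02],[0,0,0]]
    - [[0,0,0.015],[0,0,0]]
    - [[0,0,0.008],[0,0,0]]
    - [[0,0,0],[0,0,0]]

```text
time_s: 10.3
position: [0.4243, 0.2478, 0.2003]
ee_rot: [-3.141, 0.104, -3.092]
wrist_force: [-0.8, -0.8, -2.4]
opening: 0.0156
grip_force: 46.6
```

Run:
```python
from go import *
P,Rt,F=target(2.7,-6,.15);delta(P,Rt)
s,_=snap('side');t,_=snap('top')
print('expected face px',proj('side',F),proj('top',F))
def c(i,x,y,w,h): return cv2.resize(i[y:y+h,x:x+w],(400,400),interpolation=cv2.INTER_CUBIC)
cv2.imwrite('pics/c4.png',np.hstack([c(t,120,150,160,160),c(s,230,90,160,160)])[...,::-1])
```

```text
t 10.3 pos [0.4243 0.2478 0.2003] q [ 0.556  -0.1553 -0.1598  1.4756 -0.0506  0.5045] F [-0.7508 -0.8012 -2.3951] shift [ 0.001  -0.0002  0.0007] turn [-0.0078 -0.0498  0.1159]
expected face px (np.float64(282.650671728401), np.float64(201.51109528539436)) (np.float64(220.82708044568312), np.float64(260.53390043704803))
```

View pics/c4.png

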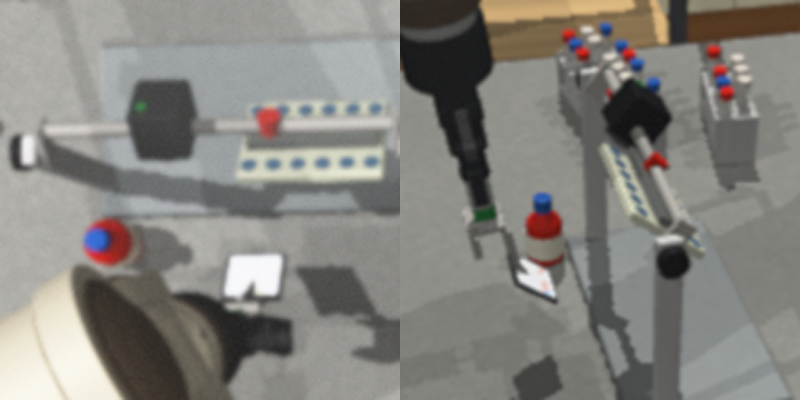

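The glass sits at crop (252,277), which is top pixel (221,261), and at side pixel (285,201). Both are where predicted, clear of the bottle and head. I measure its actual normal from depth.

Run:
```python
from seg import *
from go import *
P,Rt,F=target(2.7,-6,.15); n0=-hz; print('want',n0)
A=[]
for n in('top','side'):
    W,im=cloud(n);m=(np.linalg.norm(W-F,axis=-1)<.03)&(abs((W-F)@n0)<.012)&(im.min(-1)>150);Q=W[m];A.append(Q)
    for k in range(2):
        c,vt,s=pca(Q);nn=vt[2]*np.sign(vt[2][2]);Q=Q[abs((Q-c)@nn)<.004]
    w=H-c; print(n,len(Q),c,'normal',nn,'elev',np.degrees(np.arcsin(nn[2])),'yaw',np.degrees(np.arctan2(nn[1],nn[0])),'miss',w-nn*(w@nn),'plane off',(c-F)@n0)
```

```text
want [0.62862177 0.02964505 0.77714596]
top 323 [0.47007647 0.24934919 0.08433139] normal [0.63475953 0.02759744 0.77221676] elev 50.5533714409892 yaw 2.4894808581750327 miss [-0.00189325  0.00057194  0.00153581] plane off 0.0021856016627790414
side 125 [0.47203306 0.24961559 0.08439369] normal [0.63431526 0.02930677 0.77251878] elev 50.58061526582702 yaw 2.6453104730959263 miss [-2.96274758e-03  9.08527172e-05  2.42926571e-03] plane off 0.00347186813987007
```

>>> move_arm:
  motion:
    - [[0,0,0],[0,0,0]]
    - [[0,0,0],[0,0,0]]
    - [[0,0,0],[0,0,0]]
    - [[0,0,0],[0,0,0]]
    - [[0,0,0],[0,0,0]]
    - [[0,0,0],[0,0,0]]
    - [[0,0,0],[0,0,0]]
    - [[0,0,0],[0,0,0]]

```text
time_s: 11.4
position: [0.4244, 0.2479, 0.2006]
ee_rot: [-3.142, 0.105, -3.092]
wrist_force: [0.3, -0.8, -1.6]
opening: 0.0157
grip_force: 46.6
```

```bash
python3 -c "
from h import *
print(arm.sign_off())"
```

```text
the job is handed in; nothing more can be done
None
```

I handed the job in at about 11.4 s; no verdict came back. The gripper alone is holding the mirror about 15 cm out along the head's axis, its measured normal passing within about 4 mm of my estimate of the lens–marker midpoint, itself good to about 6 mm, and the head and bottles were not touched.

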